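Take the tall battery pack out of the bench charger

TASK

Lift the tall screwdriver battery pack straight up out of its well in the charging dock and stand it upright in the shallow plywood tray, lowering it all the way to the tray's floor before you let go. Leave the two short packs seated in the dock.

Things in the scene. Friction and masses are not known exactly. Their poses are not given: they have to be found in the camera images.
- tall_pack: Black square battery stick 36 x 36 mm, 115 mm tall, about 0.25 kg. Origin: centre of its foot; z up along the stick, x and y square to its sides. It stands in one of three wells (39 mm square, 55 mm deep, floor 10 mm above the bench) of a fixed light grey charging dock, the wells in a row along y, 85 mm apart. It rises 60 mm above the wells' mouths; fingers fit only vertically, on its two y sides.
- short_pack_a: Black square battery stick like the tall one, 36 x 36 mm but 80 mm tall, about 0.17 kg, loose in another well. Origin: centre of its foot; z up. The dock measures 88 (x) by 270 (y) mm, parallel to the packs' axes. Wells open in the floor (65 mm above the bench) of a trough along y, 64 mm wide, open at its ends, between two cheeks whose tops are 105 mm above the bench.
- short_pack_b: A second short battery stick, just like the other (36 x 36 x 80 mm), in the remaining well. Origin: centre of its foot; z up. The tops of the short packs lie 15 mm below the tops of the cheeks, that of the tall pack 20 mm above them.
- tray: Shallow open plywood tray fixed to the bench, 170 x 170 mm outside, 158 x 158 mm inside, rim 20 mm high, floor 6 mm thick (inner floor 6 mm above the bench). Origin: centre of its underside, at bench height; z up, x and y along its sides.

How it is judged:
By the outcome, as a careful person would: the job done as asked, in the order asked, and still so for the second after the job is handed in, with the robot touching nothing.
It also fails if it takes over 43 s, if anything falls off the work surface, if the arm or the gripper's body presses on something with over 40 N, if the wrist force passes 120 N, or if a joint passes its speed limit or range.

ROBOT

A 6-joint arm with a two-finger parallel gripper is mounted at the origin on the work surface. World frame = base frame: x ahead of the robot, y to its left, z up, the work surface at z = 0. Lengths are in m, angles in rad, forces in N, time in s.
With the tool pointing down it reaches from about 0.3 to 0.875 m from the base axis. Payload 6.4 kg.
Tool frame: the origin (TCP) lies at the very end of the fingers, on their centre line; the grasp point (between the pads) lies 19 mm behind it; z points along the fingers, y is the line along which they close (so a half turn about z gives the same grasp; the last joint's range is limited). The gripper opens to 85 mm and grips with 20 to 120 N. Pads are 22 mm wide; open, the fingers measure 114 mm over their backs; the gripper's body (76 mm by 85 mm) begins 54 mm behind the grasp point. The pads swing forward as they close: fully open they stand 13 mm farther back than shut.
Start: joints at [1.131, 0.181, 1.607, -0, 1.354, -0.206], TCP at [0.133, 0.559, 0.231] pointing down, gripper open.
Joint ranges: [-2.99, 2.99], [-0.89, 2.07], [0.3, 2.58], [-1.14, 4.28], [0, 2.63], [-3.12, 3.12]. Speed limits (rad/s): [2.57, 2.57, 3.01, 3.14, 3.14, 3.14].

INTERFACE

Orientations are given as a unit quaternion [w, x, y, z].
In Python, from bench import ctrl, eyes, readout, workorder gives the robot as it stands (ctrl), with the cameras (eyes), the readings (readout) and the job (workorder).
- The arm moves only by the tool step_hand, called after ">>>" by a JSON object that holds its "method" and its "body", one argument or row to a line. Schema: {"type":"object","properties":{"deltas":{"type":"object","properties":{"x":{"type":"array","items":{"type":"number"},"minItems":1,"maxItems":10},"y":{"type":"array","items":{"type":"number"},"minItems":1,"maxItems":10},"z":{"type":"array","items":{"type":"number"},"minItems":1,"maxItems":10},"drx":{"type":"array","items":{"type":"number"},"minItems":1,"maxItems":10},"dry":{"type":"array","items":{"type":"number"},"minItems":1,"maxItems":10},"drz":{"type":"array","items":{"type":"number"},"minItems":1,"maxItems":10},"aperture":{"type":"array","items":{"type":"number"},"minItems":1,"maxItems":10}},"additionalProperties":false,"required":["x","y","z","drx","dry","drz","aperture"]},"only":{"type":"string"},"quiet":{"type":"boolean"},"lines":{"type":"string"}},"required":["deltas"],"additionalProperties":false}. deltas is an object with one list for each field, all of the same length, 1 to 10, a row being the entries at one place: x, y, z (the shift in parts of the range, where 1.0 means 1 m), drx, dry, drz (a rotation vector in shares of pi rad (1.0 is pi rad)), aperture (the opening from 0.0 (shut) to 1.0 (fully open)); each row is the pose to reach, as a shift and turn from the pose commanded when the call began, along the tool's axes at that moment; what a row does not reach only later rows make up. A row lasts 1/8 s, in which the tool goes at most 0.0625 m and 0.188 rad, less where a joint would pass 70% of its speed; a pose out of reach is approached as far as the arm can. The fingers move at their own pace and stop on an object; the grip force is fixed at half the most. Time passes only in rows, so rows that do not move let the fingers close. The tool returns the time, the measured TCP pose, the force, the opening and the grip force at its end. only (a regular expression) keeps the lines of the reply that match it, lines (a string "A,B") keeps lines A to B, and quiet returns only ok. Shift and turn numbers lie between -1 and 1, and a call with a number outside is refused. Input that does not fit is refused with a message, and nothing moves.
- readout.get_obs(): the state, without advancing time (a new reading comes with each control period).
- eyes.camera(name): name is "scene" or "top" or "wrist"; returns the picture (400x640x3 uint8, blue, green, red); there is no depth.
- eyes.camera_params(name): a dict with "fovy" (degrees; the focal length in pixels is half the picture's height over the tangent of half this angle, whatever the lens; pixels are square), "cx", "cy" (the principal point, pixels), "dist" ([k1, k2, p1, p2, k3] as OpenCV has them; the pictures are not rectified), "view" (4x4, takes a point from world to camera coordinates). Camera axes: x right, y up, looking along -z (the intrinsics and any distortion apply to the point x, -y, -z); pixel columns grow to the right and rows downward; lengths in m; the calibration is good to about 2 mm. A picture is of the moment at which its call begins: read the wrist's pose just before it. camera_params takes no time and is no camera call; for the wrist camera it gives the pose at the moment of the call.
- workorder.hand_in(): hands the job in; it is judged then, once.
The state is a dict: "time_s": time; "q": joint angles; "dq": joint speeds; "joint_efforts": joint torques, N m; "eef_pos": TCP position; "eef_rot": TCP orientation; "wrist_force": force on the tool from outside, world axes, zero at the start; "torque": the same for the moment, N m; "opening": opening from 0.0 (shut) to 1.0 (fully open); "grasp_force": force on a finger pad.
Only numpy, scipy, OpenCV 4.12 (cv2) and the standard library are available. Lean on these libraries where they do the work, as an engineer would, in place of code of your own. Each camera call takes 0.05 s, during which the arm holds its last target. There are 200 camera calls.

## Working session

There is one attempt and no reset: what is moved stays moved. The work goes in short steps, Python scripts to look and compute and a tool call to move; the robot and the scene stay as the last step left them, time stands still between calls to the robot, and variables do not carry over. Pictures are saved under pics/ and viewed, at most 10 in all, crops included, and the job is handed in when it is done.

```bash
mkdir -p pics; ls; python3 - <<'E'
from bench import ctrl, eyes, readout, workorder
import cv2
for n in("scene","top"):
    cv2.imwrite(f"pics/{n}0.png",eyes.camera(n))
    p=eyes.camera_params(n);print(n,p)
o=readout.get_obs();print({k:o[k] for k in("time_s","eef_pos","eef_rot","opening")})
E
```

```text
bench.py
pics
scene {'fovy': 53.046857211324394, 'cx': 324.8211124646944, 'cy': 198.92327992491963, 'dist': array([-0.07874961,  0.        ,  0.        ,  0.        ,  0.        ]), 'view': array([[ 0.26137944,  0.96511776,  0.01511608, -0.19175096],
       [-0.66875001,  0.16977807,  0.7238431 ,  0.3313242 ],
       [ 0.69602745, -0.19930659,  0.68979901, -1.30296277],
       [ 0.        ,  0.        ,  0.        ,  1.        ]])}
top {'fovy': 47.945152427501306, 'cx': 324.52616505899533, 'cy': 197.79461634404893, 'dist': array([-0.09190274,  0.        ,  0.        ,  0.        ,  0.        ]), 'view': array([[-0.01964741, -0.99915892,  0.03599199,  0.01905853],
       [ 0.98267715, -0.01266305,  0.18489258, -0.53085165],
       [-0.18428131,  0.03900117,  0.98209944, -0.84163478],
       [ 0.        ,  0.        ,  0.        ,  1.        ]])}
{'time_s': 0.1, 'eef_pos': array([0.13298521, 0.55889542, 0.23047414]), 'eef_rot': array([-2.47327917e-04,  1.16633639e-01,  9.93174682e-01, -7.64429267e-04]), 'opening': 1.0006599323198853}
```

View pics/scene0.png

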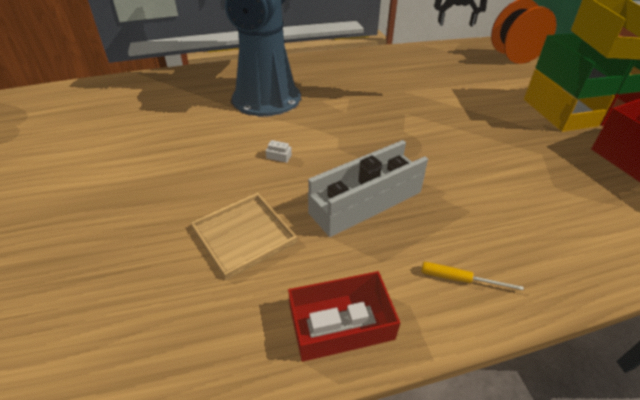

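View pics/top0.png

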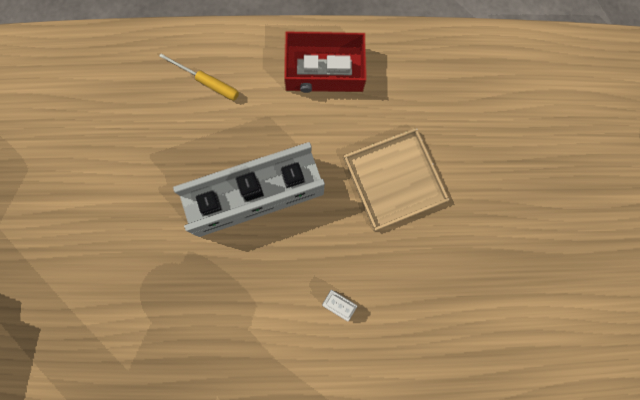

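The scene view shows the tall pack in the middle well at about (370,168), with the tray to its left. In the top view the packs are at (208,203), (249,185) and (292,175). The tray corners are near (345,156), (418,131), (450,200) and (377,230). I'll zoom in to get accurate pixels.

```bash
cat > h.py <<'E'
import numpy as np,cv2
from bench import ctrl, eyes, readout, workorder
def ray(p,px):
    f=200/np.tan(np.radians(p["fovy"])/2);K=np.array([[f,0,p["cx"]],[0,f,p["cy"]],[0,0,1]])
    u=cv2.undistortPoints(np.array(px,float).reshape(-1,1,2),K,p["dist"]).reshape(-1,2)
    R=p["view"][:3,:3];c=-R.T@p["view"][:3,3]
    return c,np.c_[u[:,0],-u[:,1],-np.ones(len(u))]@R
def onplane(p,px,z):
    c,d=ray(p,px);return c+d*((z-c[2])/d[:,2])[:,None]
E
python3 - <<'E'
from h import *
im=cv2.imread("pics/top0.png");p=eyes.camera_params("top")
c=cv2.resize(im[120:240,160:360],None,fx=4,fy=4,interpolation=cv2.INTER_CUBIC);cv2.imwrite("pics/dock.png",c)
c=cv2.resize(im[120:240,330:460],None,fx=5,fy=5,interpolation=cv2.INTER_CUBIC);cv2.imwrite("pics/tray.png",c)
hsv=cv2.cvtColor(im,cv2.COLOR_BGR2HSV)
m=((hsv[...,1]<45)&(hsv[...,2]>90)).astype(np.uint8)
m[:120]=0;m[250:]=0
for ct in cv2.findContours(m,0,2)[0]:
    if cv2.contourArea(ct)>60:
        r=cv2.minAreaRect(ct);print("grey",cv2.contourArea(ct),r)
m=(im.max(2)<60).astype(np.uint8);m[:120]=0;m[250:]=0;m[:,:160]=0
for ct in cv2.findContours(m,0,2)[0]:
    if cv2.contourArea(ct)>60:print("black",cv2.contourArea(ct),cv2.minAreaRect(ct))
E
```

```text
grey 7577.5 ((249.25, 190.25), (55.65608215332031, 146.4134521484375), 71.56504821777344)
black 400.5 ((208.25001525878906, 202.75), (21.187259674072266, 20.87103271484375), 71.56504821777344)
black 499.5 ((249.1999969482422, 186.10000610351562), (26.879358291625977, 21.187257766723633), 71.56504821777344)
black 367.5 ((292.4000244140625, 174.7000274658203), (21.187259674072266, 19.289892196655273), 71.56504821777344)
```

View pics/dock.png

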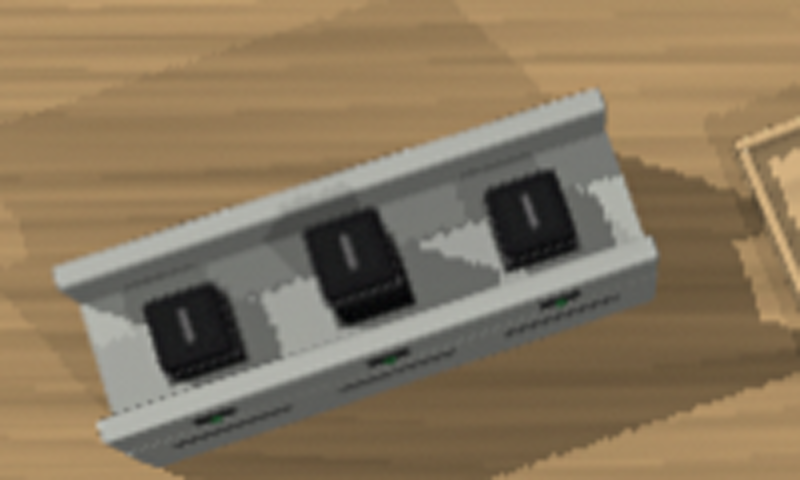

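View pics/tray.png

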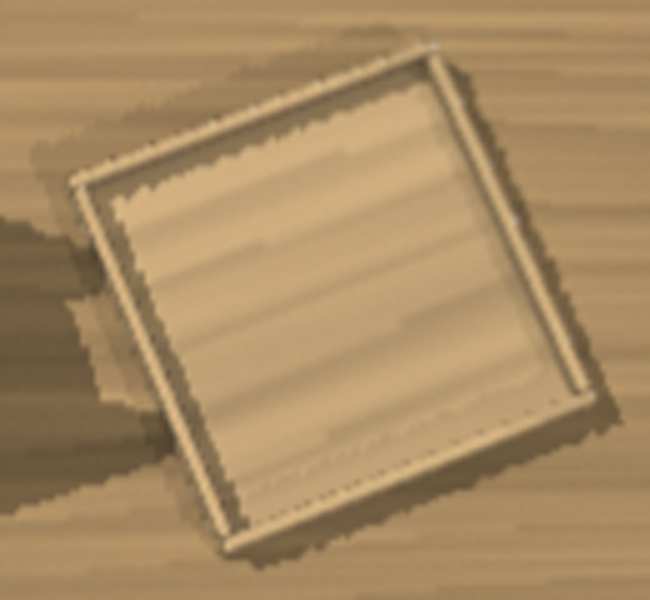

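The dock crop shows the cheek-top outer corners near (54,270), (602,89), (657,257) and (102,440). The tall pack's top face spans (305,233), (378,207), (408,280) and (335,302). In the tray crop the rim corners are (72,180), (432,45), (595,395) and (228,550).

```bash
python3 - <<'E'
from h import *
from scipy.spatial.transform import Rotation as Ro
p=eyes.camera_params("top")
def rect(n,pts,s,x0,z):
    px=(np.array(pts)+.5)/s-.5+[x0,120];w=onplane(p,px,z)[:,:2]
    e=[w[(i+1)%4]-w[i] for i in range(4)]
    print(n,w.mean(0).round(4),"sides",[round(float(np.hypot(*v)),4) for v in e],"ang",[round(float(np.degrees(np.arctan2(v[1],v[0]))),1) for v in e]);return w.mean(0)
d=rect("dock",[(54,270),(602,89),(657,257),(102,440)],4,160,.105)
t=rect("tall",[(305,233),(378,207),(408,280),(335,302)],4,160,.125)
rect("A",[(145,303),(217,284),(240,352),(170,372)],4,160,.09)
rect("B",[(485,193),(555,170),(577,237),(507,260)],4,160,.09)
y=rect("tray",[(72,180),(432,45),(595,395),(228,550)],5,330,.02)
o=readout.get_obs();q=o["eef_rot"];R=Ro.from_quat(np.r_[q[1:],q[0]])
print(R.as_matrix().round(3))
E
```

```text
dock [0.5463 0.1534] sides [0.2696, 0.0856, 0.2681, 0.0836] ang [-71.7, -163.3, 107.9, 17.7]
tall [0.5451 0.1504] sides [0.0351, 0.0369, 0.0343, 0.0351] ang [-70.4, -157.8, 106.5, 23.7]
A [0.5191 0.2315] sides [0.0349, 0.0347, 0.0339, 0.0354] ang [-75.6, -160.4, 105.5, 21.2]
B [0.5716 0.0723] sides [0.0352, 0.0346, 0.035, 0.0344] ang [-71.8, -162.9, 108.0, 17.5]
tray [ 0.5778 -0.141 ] sides [0.1668, 0.1643, 0.1685, 0.167] ang [-69.4, -158.6, 111.6, 20.8]
[[-0.973  0.232 -0.001]
 [ 0.232  0.973 -0.001]
 [ 0.    -0.002 -1.   ]]
```

The manual's scale: turns go in shares of pi rad. Converting my numbers, -0.55 rad / 3.1416 = -0.1751.

>>> {"method": "step_hand", "body": {
  "deltas": {"x": [-0.05,-0.1,-0.15,-0.2,-0.25,-0.3,-0.35,-0.4,-0.45,-0.496],"y": [-0.03,-0.06,-0.09,-0.12,-0.15,-0.18,-0.211,-0.242,-0.273,-0.301],"z": [0,0,0,0,0,0,0,0,0,0],"drx": [0,0,0,0,0,0,0,0,0,0],"dry": [0,0,0,0,0,0,0,0,0,0],"drz": [-0.0175,-0.035,-0.0525,-0.07,-0.0875,-0.105,-0.1225,-0.1401,-0.1576,-0.1751],"aperture": [1,1,1,1,1,1,1,1,1,1]}
}}

```text
time_s: 1.35
eef_pos: [0.547, 0.1499, 0.2309]
eef_rot: [-0.0, -0.158, 0.987, 0.0]
wrist_force: [-0.4, 0.7, 0.2]
opening: 1.001
grasp_force: 0.0
```

>>> {"method": "step_hand", "body": {
  "deltas": {"x": [0,0,0],"y": [0,0,0],"z": [0,0,0],"drx": [0,0,0],"dry": [0,0,0],"drz": [0,0,0],"aperture": [1,1,1]}
}}

```text
time_s: 1.72
eef_pos: [0.545, 0.1527, 0.2311]
eef_rot: [-0.0, -0.158, 0.987, 0.0]
wrist_force: [-1.3, 0.2, -0.1]
opening: 1.002
grasp_force: 0.0
```

```bash
python3 - <<'E'
from h import *
p=eyes.camera_params("wrist");o=readout.get_obs();im=eyes.camera("wrist");cv2.imwrite("pics/w1.png",im)
np.savez("w1.npz",**{k:p[k] for k in p});print(o["time_s"],o["eef_pos"],o["eef_rot"],o["q"])
E
```

```text
1.725 [0.54497002 0.15274966 0.23109335] [-3.45276555e-04 -1.58076552e-01  9.87426787e-01  1.57738022e-04] [ 6.34643280e-02  1.61417722e-01  1.62977569e+00  2.54465591e-04
  1.35111668e+00 -1.82487238e+00]
```

View pics/w1.png

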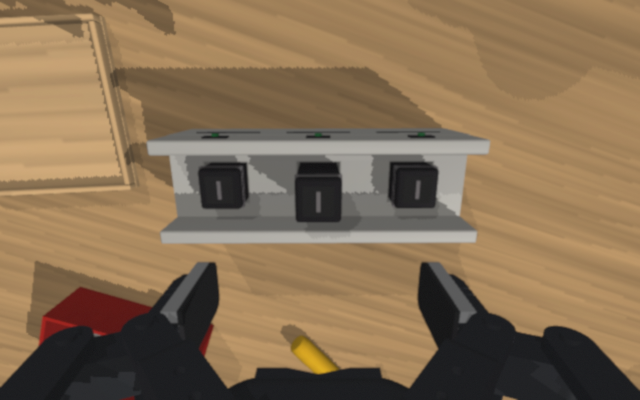

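The wrist view shows the dock nearly square to the image. The tall pack's top face spans columns 296–341 and rows 178–221. The cheek outer top corners are near (147,141), (489,139), (476,241) and (162,242).

```bash
python3 - <<'E'
from h import *
from scipy.spatial.transform import Rotation as Ro
p=dict(np.load("w1.npz"));o=readout.get_obs();q=o["eef_rot"];R=Ro.from_quat(np.r_[q[1:],q[0]]).as_matrix()
for n,px,z in(("tall",[(296.5,178.5),(341.5,178.5),(341.5,221.5),(296.5,221.5)],.125),("dock",[(147,141),(489,139),(476,241),(162,242)],.105),("A/B r",[(395,165),(436,165),(437,207),(396,207)],.09),("A/B l",[(201,166),(242,166),(242,208),(201,208)],.09)):
    w=onplane(p,px,z);c=w.mean(0);e=[w[(i+1)%4]-w[i] for i in range(4)]
    print(n,c.round(4),"tool",(R.T@(c-o["eef_pos"])).round(4),[round(float(np.hypot(*v[:2])),4) for v in e],[round(float(np.degrees(np.arctan2(v[1],v[0]))),1) for v in e])
print(R.round(3))
E
```

```text
tall [0.5452 0.1538 0.125 ] tool [-0.0005  0.0009  0.1063] [0.0337, 0.0342, 0.035, 0.0342] [108.2, 19.4, -71.8, -162.8]
dock [0.5451 0.1534 0.105 ] tool [-0.0002  0.0005  0.1263] [0.2669, 0.0862, 0.2682, 0.0856] [108.6, 19.3, -71.6, -161.6]
A/B r [0.5173 0.2324 0.09  ] tool [0.0015 0.0843 0.1413] [0.0345, 0.0375, 0.0358, 0.0373] [108.2, 25.3, -71.8, -156.6]
A/B l [0.5703 0.074  0.09  ] tool [ 0.0006 -0.0827  0.1413] [0.0345, 0.0373, 0.0358, 0.0374] [108.2, 14.5, -71.8, -167.5]
[[-0.95  -0.312 -0.   ]
 [-0.312  0.95   0.   ]
 [ 0.     0.    -1.   ]]
```

The tool is aligned to within 1 mm, so I'll descend 0.15 m and then close.

>>> {"method": "step_hand", "body": {
  "deltas": {"x": [0,0,0,0,0,0,0,0],"y": [0,0,0,0,0,0,0,0],"z": [0.04,0.08,0.11,0.13,0.142,0.15,0.15,0.15],"drx": [0,0,0,0,0,0,0,0],"dry": [0,0,0,0,0,0,0,0],"drz": [0,0,0,0,0,0,0,0],"aperture": [1,1,1,1,1,1,1,1]}
}}

```text
time_s: 2.78
eef_pos: [0.5466, 0.1518, 0.0821]
eef_rot: [0.001, -0.157, 0.988, -0.0]
wrist_force: [-0.1, -0.3, -0.2]
opening: 0.998
grasp_force: 0.0
```

>>> {"method": "step_hand", "body": {
  "deltas": {"x": [0,0,0,0,0,0,0,0],"y": [0,0,0,0,0,0,0,0],"z": [0,0,0,0,0,0,0,0],"drx": [0,0,0,0,0,0,0,0],"dry": [0,0,0,0,0,0,0,0],"drz": [0,0,0,0,0,0,0,0],"aperture": [0,0,0,0,0,0,0,0]}
}}

```text
time_s: 3.78
eef_pos: [0.5462, 0.1519, 0.0817]
eef_rot: [0.0, -0.157, 0.988, 0.0]
wrist_force: [-1.8, 1.9, 4.6]
opening: 0.417
grasp_force: 60.1
```

>>> {"method": "step_hand", "body": {
  "deltas": {"x": [0,0,0,0,0,0],"y": [0,0,0,0,0,0],"z": [-0.006,-0.014,-0.024,-0.036,-0.05,-0.065],"drx": [0,0,0,0,0,0],"dry": [0,0,0,0,0,0],"drz": [0,0,0,0,0,0],"aperture": [0,0,0,0,0,0]}
}}

```text
time_s: 4.53
eef_pos: [0.5461, 0.1517, 0.1475]
eef_rot: [0.0, -0.157, 0.988, -0.0]
wrist_force: [0.7, -0.0, -2.9]
opening: 0.415
grasp_force: 59.9
```

>>> {"method": "step_hand", "body": {
  "deltas": {"x": [0,0,0,0,0,0],"y": [0,0,0,0,0,0],"z": [-0.02,-0.045,-0.065,-0.075,-0.075,-0.075],"drx": [0,0,0,0,0,0],"dry": [0,0,0,0,0,0],"drz": [0,0,0,0,0,0],"aperture": [0,0,0,0,0,0]}
}}

```text
time_s: 5.28
eef_pos: [0.5454, 0.1516, 0.2203]
eef_rot: [-0.001, -0.157, 0.988, 0.0]
wrist_force: [-0.1, 0.1, -3.5]
opening: 0.413
grasp_force: 59.9
```

```bash
python3 - <<'E'
from h import *
p=eyes.camera_params("wrist");o=readout.get_obs();im=eyes.camera("wrist");im2=eyes.camera("scene")
cv2.imwrite("pics/w2.png",np.hstack([cv2.resize(im,(400,250)),cv2.resize(im2[80:280,200:520],(400,250))]))
np.savez("w2.npz",**p);cv2.imwrite("pics/w2full.png",im)
E
```

```text
(no output)
```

View pics/w2.png

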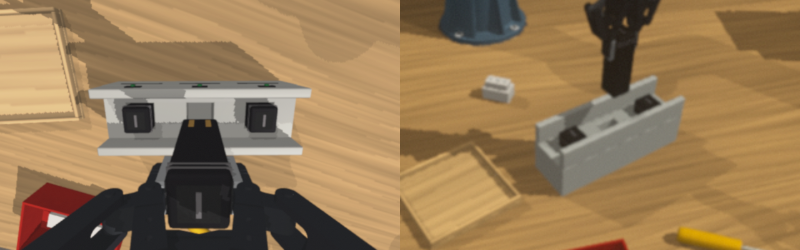

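The tall pack is held upright and clear of the dock in both views, and both short packs are still seated. Next I'll carry it over the tray centre.

>>> {"method": "step_hand", "body": {
  "deltas": {"x": [0.004,0.012,0.022,0.032,0.042,0.05,0.056,0.06,0.06,0.06],"y": [-0.02,-0.058,-0.106,-0.154,-0.202,-0.24,-0.27,-0.288,-0.288,-0.288],"z": [0,0,0,0,0,0,0,0,0,0],"drx": [0,0,0,0,0,0,0,0,0,0],"dry": [0,0,0,0,0,0,0,0,0,0],"drz": [0,0,0,0,0,0,0,0,0,0],"aperture": [0,0,0,0,0,0,0,0,0,0]}
}}

```text
time_s: 6.62
eef_pos: [0.5783, -0.1399, 0.221]
eef_rot: [-0.0, -0.158, 0.987, 0.0]
wrist_force: [0.6, -0.7, -2.4]
opening: 0.409
grasp_force: 60.6
```

>>> {"method": "step_hand", "body": {
  "deltas": {"x": [0,0,0,0,0,0,0,0,0],"y": [0,0,0,0,0,0,0,0,0],"z": [0.02,0.05,0.08,0.105,0.12,0.128,0.132,0.132,0.132],"drx": [0,0,0,0,0,0,0,0,0],"dry": [0,0,0,0,0,0,0,0,0],"drz": [0,0,0,0,0,0,0,0,0],"aperture": [0,0,0,0,0,0,0,0,0]}
}}

```text
time_s: 7.75
eef_pos: [0.579, -0.141, 0.0901]
eef_rot: [0.001, -0.157, 0.988, -0.0]
wrist_force: [0.4, -0.4, -4.0]
opening: 0.416
grasp_force: 60.5
```

>>> {"method": "step_hand", "body": {
  "deltas": {"x": [0,0,0,0,0,0],"y": [0,0,0,0,0,0],"z": [0.003,0.006,0.008,0.009,0.01,0.01],"drx": [0,0,0,0,0,0],"dry": [0,0,0,0,0,0],"drz": [0,0,0,0,0,0],"aperture": [0,0,0,0,0,0]}
}}

```text
time_s: 8.5
eef_pos: [0.5785, -0.1407, 0.0792]
eef_rot: [-0.0, -0.157, 0.988, 0.0]
wrist_force: [-1.0, 0.2, -3.8]
opening: 0.415
grasp_force: 60.5
```

>>> {"method": "step_hand", "body": {
  "deltas": {"x": [0,0],"y": [0,0],"z": [0.001,0.001],"drx": [0,0],"dry": [0,0],"drz": [0,0],"aperture": [0,0]}
}}

```text
time_s: 8.75
eef_pos: [0.5785, -0.1407, 0.0783]
eef_rot: [-0.0, -0.157, 0.988, 0.0]
wrist_force: [0.1, -0.2, -3.8]
opening: 0.413
grasp_force: 60.5
```

>>> {"method": "step_hand", "body": {
  "deltas": {"x": [0,0],"y": [0,0],"z": [0.001,0.001],"drx": [0,0],"dry": [0,0],"drz": [0,0],"aperture": [0,0]}
}}

```text
time_s: 9.0
eef_pos: [0.5786, -0.1407, 0.0777]
eef_rot: [0.0, -0.157, 0.988, -0.0]
wrist_force: [-0.6, 0.5, 0.1]
opening: 0.413
grasp_force: 60.9
```

>>> {"method": "step_hand", "body": {
  "deltas": {"x": [0,0],"y": [0,0],"z": [0.0005,0.0005],"drx": [0,0],"dry": [0,0],"drz": [0,0],"aperture": [0,0]}
}}

```text
time_s: 9.25
eef_pos: [0.5788, -0.1407, 0.0777]
eef_rot: [0.0, -0.158, 0.988, -0.0]
wrist_force: [-2.5, 2.9, 6.3]
opening: 0.42
grasp_force: 61.5
```

The upward force confirms the pack is on the tray floor. I'll release it and retreat straight up.

>>> {"method": "step_hand", "body": {
  "deltas": {"x": [0,0,0,0,0,0,0],"y": [0,0,0,0,0,0,0],"z": [0,0,0,0,0,0,0],"drx": [0,0,0,0,0,0,0],"dry": [0,0,0,0,0,0,0],"drz": [0,0,0,0,0,0,0],"aperture": [0.5,0.6,1,1,1,1,1]}
}}

```text
time_s: 10.12
eef_pos: [0.5785, -0.1408, 0.0768]
eef_rot: [0.0, -0.157, 0.988, -0.0]
wrist_force: [1.2, -0.2, -0.0]
opening: 1.002
grasp_force: 0.0
```

>>> {"method": "step_hand", "body": {
  "deltas": {"x": [0,0,0,0,0,0,0,0],"y": [0,0,0,0,0,0,0,0],"z": [-0.01,-0.03,-0.06,-0.1,-0.14,-0.16,-0.16,-0.16],"drx": [0,0,0,0,0,0,0,0],"dry": [0,0,0,0,0,0,0,0],"drz": [0,0,0,0,0,0,0,0],"aperture": [1,1,1,1,1,1,1,1]}
}}

```text
time_s: 11.12
eef_pos: [0.5781, -0.1405, 0.2364]
eef_rot: [-0.0, -0.157, 0.988, 0.0]
wrist_force: [0.3, 0.3, -0.7]
opening: 1.003
grasp_force: 0.0
```

```bash
python3 - <<'E'
from h import *
a=eyes.camera("wrist");b=eyes.camera("scene")
cv2.imwrite("pics/end.png",np.hstack([cv2.resize(a,(400,250)),cv2.resize(b[80:280,150:470],(400,250))]))
E
```

```text
(no output)
```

View pics/end.png

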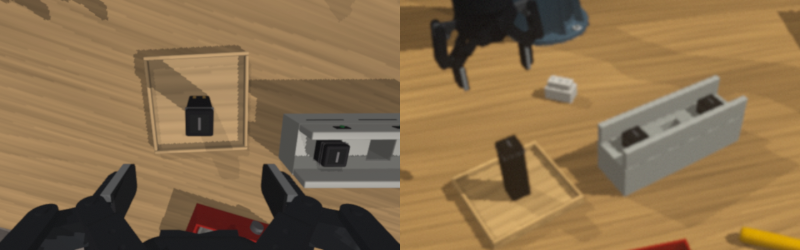

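The final views show the tall pack upright in the middle of the tray, both short packs still seated in the dock, and the gripper clear of everything.

```bash
python3 -c "from bench import ctrl, eyes, readout, workorder;print(workorder.hand_in())"
```

```text
the job is handed in; nothing more can be done
None
```

The tall pack now stands upright on the tray floor, both short packs are still seated in the dock, and I handed the job in at about 11 s of the 43 s allowed.

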